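# Scrape the wax chips off the trimming plate

## Task

Clear all five wax chips off the sprung plate of the trimming station: take the scraper from its stand, feel its blade down onto the plate at the walled back end behind the chips, and wipe them over the open edge into the catch trough, keeping the blade lightly pressed on the plate all along (a few newtons; pressing or bumping the station with 25 N is too much) and never touching the chips with the fingers. Then hang the scraper back in its stand as you found it, and leave everything else where it is.

Things in the scene. Friction and masses are not known exactly. Their poses are not given: they have to be found in the camera images.
- station: White wax-trimming station fixed to the table, 270 x 197 mm. Origin on the table under the middle of its steel plate (x +/-85, y +/-87); -x points to its open edge (x = -85) and catch trough, +x to its walled back. The plate rides level on springs, about 2 N per mm; unpressed, its top is 45 to 52 above the table. Walls at back (inner face x = 86) and sides (inner faces y = +/-88) rise to 60.
- trough (a point): Middle of the floor of the station's catch trough: in the station's frame x -87 to -164, y +/-88 mm, floor 6 above the table, outer walls 36 high; the plate's open edge lies above its inner side. Axes as the station's.
- scraper: Scraper, 0.3 kg: black grip block 24 (x) x 90 (y) mm, z 8 to 46, on an aluminium flange 30 x 156 x 8; steel blade 12 x 100 under it. Same both ways round. Origin: centre of the flange's underside, z up. The blade's flat lower edge is 30 to 42 below the flange: set anew each time and not reported, so feel for it. It is clamped and hardly shifts under light pressure.
- stand: Scraper stand fixed to the table: dark base 90 x 180 x 6 with two grey posts 40 (x) x 25 (y), centred at y = +/-72.5, flat tops 56 above the table, 120 clear between them. The scraper starts here, its flange ends resting on both posts, blade hanging between them. Origin under the centre; y runs from post to post.
- slide_tray: shallow white slide tray fixed to the table, 100 x 170 x 14, origin under its centre. Not needed.
- chip0: loose ivory wax chip lying on the plate, slab 28 x 20 x 10, 11 g; origin at the centre of its underside
- chip1: loose ivory wax chip lying on the plate, lump about 28 x 24 x 12, 11 g; origin at the centre of its underside
- chip2: loose ivory wax chip lying on the plate, disc, radius 12, 10 thick, 11 g; origin at the centre of its underside
- chip3: loose ivory wax chip lying on the plate, bar 30 x 14 x 9, 11 g; origin at the centre of its underside
- chip4: loose ivory wax chip lying on the plate, lump 22 x 22 x 12, 11 g; origin at the centre of its underside
- jar: amber glass jar, radius 30, 90 tall; origin under its centre. A bystander.
- slide_box: green plastic slide box 85 x 100 x 36; origin under its centre. A bystander.
- beaker: glass beaker, radius 35, 85 tall; origin under its centre. A bystander.
- forceps: steel forceps lying flat, 120 long along x, 4 high; origin under its centre. A bystander.
- cassette: white tissue cassette lying flat on the table, 40 x 28 x 6; origin under its centre. A bystander.
- cassette_on_tray: white tissue cassette 40 x 28 x 6 lying in the slide tray; origin under its centre. A bystander.

How it is judged:
By the outcome, as a careful person would: the job done as asked, in the order asked, and still so for the second after the job is handed in, with the robot touching nothing.
It also fails if it takes over 61 s, if anything falls off the work surface, if the arm or the gripper's body presses on something with over 40 N, if the wrist force passes 120 N, or if a joint passes its speed limit or range.

## Robot

A 7-joint arm with a two-finger parallel gripper is mounted at the origin on the work surface. World frame = base frame: x ahead of the robot, y to its left, z up, the work surface at z = 0. Lengths are in mm, angles in rad, forces in N, time in s.
With the tool pointing down it reaches from about 400 to 875 mm from the base axis. Payload 19.3 kg.
Tool frame: the origin (TCP) lies at the very end of the fingers, on their centre line; the grasp point (between the pads) lies 19 mm behind it; z points along the fingers, y is the line along which they close (so a half turn about z gives the same grasp; the last joint's range is limited). The gripper opens to 85 mm and grips with 20 to 120 N. Pads are 22 mm wide; open, the fingers measure 114 mm over their backs; the gripper's body (76 mm by 85 mm) begins 54 mm behind the grasp point. The pads swing forward as they close: fully open they stand 13 mm farther back than shut.
Start: joints at [1.255, 0.521, -0.036, 1.599, 0.021, 1.021, -0.113], TCP at [152.055, -606.213, 231.291] pointing down, gripper open.
Joint ranges: [-2.91, 2.91], [-0.3, 2.13], [-1.5, 1.42], [0.17, 2.43], [-1.26, 4.41], [0.16, 1.93], [-2.52, 2.52]. Speed limits (rad/s): [1.89, 1.89, 2.39, 2.39, 3.01, 3.01, 3.01].

## Interface

Orientations are given as a unit quaternion [w, x, y, z].
In Python, from station import manip gives the robot as it stands.
- The arm moves only by the tool apply_moves, never from a script. Its argument "rows" is a list of rows, each a list of 3 entries, a list of its own where there are three numbers: the gripper's target within -1 to 1 (shut at 1, half-way at 0, fully open at -1), then the shift along the tool's x, y, z in cm, then the turn about the tool's z in rad. A call has 1 to 20 rows; each row shifts and turns the commanded pose from where the row before left it, along the tool's axes as they then stand; what a row does not reach is not made up. A row lasts 1/12 s, in which the tool goes at most 41.7 mm and 7.16 degrees, less where a joint would pass 70% of its speed; a pose out of reach is approached as far as the arm can. A call is refused whole if a number of a shift passes 4.17 or a number of a turn 0.125, either way. A call with a gripper value outside its range is refused whole. The fingers move at their own pace and stop on an object; the grip force is fixed at half the most. Time passes only in rows, so rows that do not move let the fingers close. It gives the time, the measured TCP pose, the force, the opening and the grip force at its end, in the units of the state.
- manip.get_obs(): the state, without advancing time (a new reading comes with each control period).
- manip.read_camera(name): name is "scene" or "top"; returns a dict with "color" (480x640x3 uint8, blue, green, red), "camera_matrix" (3x3 intrinsics, pixels), "world_from_camera" (4x4, takes a point from camera to world coordinates). Camera axes: x right, y down, z forward; pixel columns grow to the right and rows downward; lengths in mm; the calibration is good to about 2 mm. A picture is of the moment at which its call begins. There is no depth.
- manip.hand_in(): hands the job in; it is judged then, once.
Trained networks look in a picture, given as the dict that the camera call returned (one of the last four; its "shot" number tells which), for a name from the list of things; names that differ only in an ending like _2 or _b are one class to them, and where a whole thing is asked for, a point or a joint stands for the part that bears it (a point fixed in the world has none). Each returns a list of dicts, best first, with "conf" (0 to 1); they miss things now and then, are a little off and sometimes report something else, mostly with a low value. They report only what shows in the picture. A call takes as long as a camera call.
- manip.spot_in(picture, thing): "location" ([column, row] in pixels, amid what is visible of it).
The state is a dict: "time": time; "q": joint angles; "qvel": joint speeds; "joint_torque": joint torques, N m; "tcp_pos": TCP position; "tool_rot": TCP orientation; "contact_force": force on the tool from outside, world axes, zero at the start; "ft_torque": the same for the moment, N m; "gripper_width": finger opening in mm; "gripper_force": force on a finger pad.
Only numpy, scipy, OpenCV 4.12 (cv2) and the standard library are available. Lean on these libraries where they do the work, as an engineer would, in place of code of your own. Each camera call takes 0.05 s, during which the arm holds its last target. There are 200 camera calls.

## Working session

There is one attempt and no reset: what is moved stays moved. The work goes in short steps, Python scripts to look and compute and a tool call to move; the robot and the scene stay as the last step left them, time stands still between calls to the robot, and variables do not carry over. Pictures are saved under pics/ and viewed, at most 10 in all, crops included, and the job is handed in when it is done.

Besides the shell and the picture viewer there is one more tool, called after "Emit:" as name([rows], argument=value, ...), one row to a line, values as JSON. apply_moves: Moves the arm, as the interface text tells. Its arguments: {"type":"object","properties":{"rows":{"type":"array"}},"required":["rows"]}

```bash
mkdir -p pics; cat > h.py <<'E'
import numpy as np, cv2
from station import manip
def ray(p,uv,z):
    K=np.array(p["camera_matrix"]);T=np.array(p["world_from_camera"])
    d=T[:3,:3]@np.linalg.solve(K,[uv[0],uv[1],1]);o=T[:3,3]
    return o+d*(z-o[2])/d[2]
def proj(p,X):
    K=np.array(p["camera_matrix"]);T=np.array(p["world_from_camera"])
    c=T[:3,:3].T@(np.array(X,float)-T[:3,3]);u=K@c;return u[:2]/u[2]
E
python3 - <<'E'
from h import *
o=manip.get_obs();print({k:np.round(v,3).tolist() for k,v in o.items()})
for n in ["top","scene"]:
    p=manip.read_camera(n);cv2.imwrite(f"pics/{n}0.png",p["color"])
    print(n,np.round(p["world_from_camera"],3).tolist(),np.round(p["camera_matrix"],1).tolist())
    for t,z in [("station",50),("scraper",100),("stand",56),("trough",6),("chip0",58),("chip1",58),("chip2",58),("chip3",58),("chip4",58),("jar",45),("beaker",45)]:
        for d in manip.spot_in(p,t)[:2]:
            print(t,np.round(d["location"],1),round(d["conf"],2),np.round(ray(p,d["location"],z)[:2]))
E
```

```text
{'time': 0.0, 'q': [1.255, 0.522, -0.036, 1.6, 0.021, 1.021, -0.113], 'qvel': [-0.001, 0.001, 0.001, -0.001, -0.002, -0.001, -0.0], 'joint_torque': [0.0, -92.709, 1.981, -36.994, 0.018, 0.008, 0.0], 'tcp_pos': [151.959, -605.892, 230.719], 'tool_rot': [-0.001, 0.992, 0.123, -0.0], 'contact_force': [-0.655, -0.885, -1.016], 'ft_torque': [0.022, 0.013, 0.038], 'gripper_force': 0.0, 'gripper_width': 85.46}
top [[0.023, -0.98, 0.195, 344.643], [-1.0, -0.019, 0.019, 46.82], [-0.015, -0.196, -0.981, 1164.318], [0.0, 0.0, 0.0, 1.0]] [[590.5, 0.0, 324.4], [0.0, 590.5, 241.5], [0.0, 0.0, 1.0]]
station [374.1 245.4] 0.68 [561. -27.]
scraper [184.8 276. ] 0.85 [488. 321.]
stand [190.9 289.1] 0.78 [469. 319.]
trough [375.7 244.1] 0.97 [572. -33.]
chip0 [397.4 210.2] 0.58 [629. -71.]
chip0 [375.  222.2] 0.5 [605. -28.]
chip1 [397.4 210.2] 0.58 [629. -71.]
chip1 [375.  222.2] 0.5 [605. -28.]
chip2 [397.4 210.2] 0.58 [629. -71.]
chip2 [375.  222.2] 0.5 [605. -28.]
chip3 [397.4 210.2] 0.58 [629. -71.]
chip3 [375.  222.2] 0.5 [605. -28.]
chip4 [397.4 210.2] 0.58 [629. -71.]
chip4 [375.  222.2] 0.5 [6
[... 204 characters left out ...]
.621, -0.784, 1048.91], [0.0, 0.0, 0.0, 1.0]] [[516.1, 0.0, 326.3], [0.0, 516.1, 229.4], [0.0, 0.0, 1.0]]
station [301.1 259.4] 0.87 [597. -18.]
scraper [426.9 197.1] 0.58 [508. 313.]
stand [426.9 220.2] 0.96 [546. 307.]
trough [295.1 263.2] 0.93 [575. -31.]
chip0 [319.6 253.9] 0.56 [596.  26.]
chip0 [279.4 273.3] 0.54 [632. -74.]
chip1 [319.6 253.9] 0.56 [596.  26.]
chip1 [279.4 273.3] 0.54 [632. -74.]
chip2 [319.6 253.9] 0.56 [596.  26.]
chip2 [279.4 273.3] 0.54 [632. -74.]
chip3 [319.6 253.9] 0.56 [596.  26.]
chip3 [279.4 273.3] 0.54 [632. -74.]
chip4 [319.6 253.9] 0.56 [596.  26.]
chip4 [279.4 273.3] 0.54 [632. -74.]
jar [440.6 290.7] 0.7 [741. 278.]
beaker [471.6 242.1] 0.67 [625. 397.]
```

View pics/top0.png

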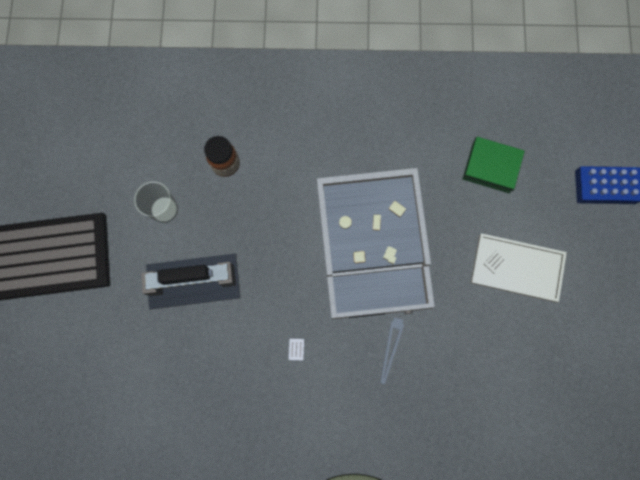

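View pics/scene0.png

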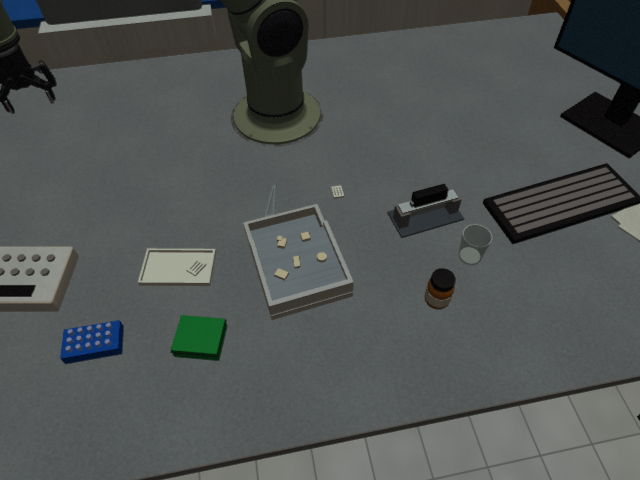

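The top picture shows the station amid (375,243) with five chips at (397,209), (377,222), (345,222), (359,257), (390,254), and the trough toward the robot. The scraper is on its stand at (188,275). The scene picture agrees. I'll crop in for exact edges.

```bash
python3 - <<'E'
import cv2,numpy as np
im=cv2.imread("pics/top0.png");s=cv2.imread("pics/scene0.png")
a=cv2.resize(im[160:325,310:443],None,fx=3,fy=3,interpolation=cv2.INTER_CUBIC)
b=cv2.resize(im[245:315,140:245],None,fx=3.7,fy=3.7,interpolation=cv2.INTER_CUBIC)
c=cv2.resize(s[175:240,380:470],None,fx=4,fy=4,interpolation=cv2.INTER_CUBIC)
o=np.zeros((600,800,3),np.uint8);o[:a.shape[0],:a.shape[1]]=a
o[:b.shape[0],405:405+b.shape[1]]=b;o[270:270+c.shape[0],405:405+c.shape[1]]=c
cv2.imwrite("pics/crop1.png",o);print(a.shape,b.shape,c.shape)
E
```

```text
(495, 399, 3) (259, 388, 3) (260, 360, 3)
```

View pics/crop1.png

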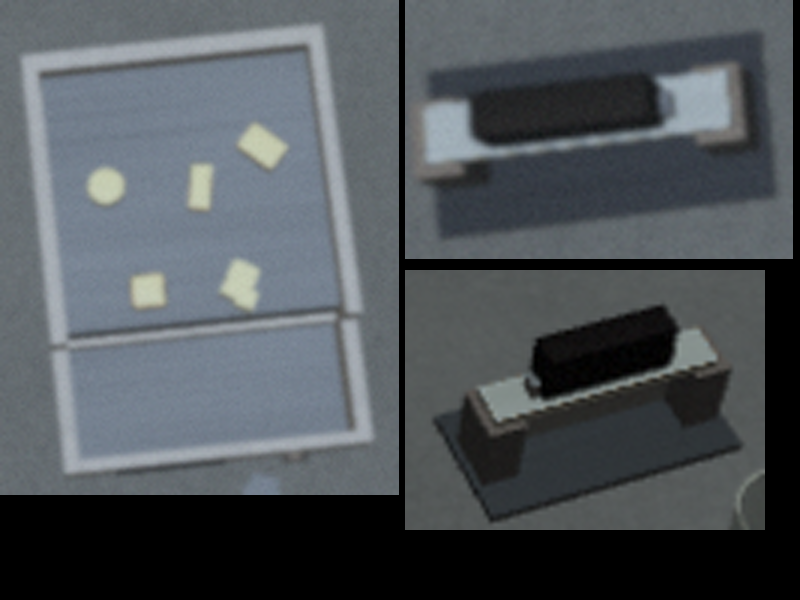

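```bash
cat > fit.py <<'E'
from h import *
from scipy.optimize import least_squares
p=manip.read_camera("top")
def fit(model,px,free=()):
    f=lambda v:np.concatenate([proj(p,[v[0]+np.cos(v[2])*m[0]-np.sin(v[2])*m[1],v[1]+np.sin(v[2])*m[0]+np.cos(v[2])*m[1],m[2]])-q for m,q in zip(model,px)])
    r=least_squares(f,[550,0,.1]);print(np.round(r.x,3),"res px",np.round(r.fun,1));return r.x
A=lambda u,v:np.array([(u+.5)/3-.5+310,(v+.5)/3-.5+160])
B=lambda u,v:np.array([(u-405+.5)/3.7-.5+140,(v+.5)/3.7-.5+245])
S=fit([(96.5,98.5,60),(96.5,-98.5,60),(-173.5,98.5,36),(-173.5,-98.5,36)],[A(22,56),A(322,25),A(67,473),A(372,438)])
D=fit([(45,90,6),(45,-90,6),(-45,-90,6),(-45,90,6)],[B(428,72),B(763,33),B(775,195),B(440,238)])
F=fit([(15,78,64),(15,-78,64),(-15,-78,64),(-15,78,64)],[B(422,102),B(725,70),B(731,128),B(428,163)])
for n,(u,v) in dict(disc=(106,186),bar=(201,187),slab=(263,145),lump=(148,290),lump2=(241,283)).items():
    X=ray(p,A(u,v),58)[:2]-S[:2];c,s=np.cos(S[2]),np.sin(S[2]);print(n,np.round([c*X[0]+s*X[1],-s*X[0]+c*X[1]]))
def goto(t,yaw=None,T=None):
    o=manip.get_obs();q=o["tool_rot"];ps=2*np.arctan2(q[2],q[1]);d=np.array(t)-o["tcp_pos"]
    print("pos",np.round(o["tcp_pos"],1),"yaw",round(ps,3))
    return d,ps
d,ps=goto((0,0,0))
E
python3 fit.py
```

```text
[ 6.07464e+02 -2.33260e+01  1.27000e-01] res px [-0.4 -0.3  0.  -0.6 -0.5  0.1  0.8  0.7]
[4.91048e+02 3.28702e+02 1.43000e-01] res px [ 0.3 -0.1 -0.5 -0.4  0.4  0.5 -0.1 -0. ]
[4.92773e+02 3.27985e+02 1.33000e-01] res px [ 0.2  0.5  0.4 -0.1  0.  -0.1 -0.6 -0.3]
disc [ 4. 53.]
bar [-3. -7.]
slab [ 20. -50.]
lump [-66.  34.]
lump2 [-68. -25.]
pos [ 152.1 -606.2  231.3] yaw 0.246
```

Emit:
apply_moves([
  [-1,[0,0,0],-0.1215],
  [-1,[0,0,0],-0.1215],
  [-1,[0,0,0],-0.1215],
  [-1,[0,0,0],-0.1215],
  [-1,[0,0,0],-0.1215],
  [-1,[0,0,0],-0.1215],
  [-1,[0,0,0],-0.1215],
  [-1,[0,0,0],-0.1215],
  [-1,[0,0,0],-0.1215],
  [-1,[0,0,0],-0.1215],
  [-1,[0,0,0],-0.1215],
  [-1,[0,0,0],-0.1215],
])

```text
time: 2.25
tcp_pos: [152.0, -606.3, 231.3]
tool_rot: [-0.0, 0.656, 0.754, -0.0]
contact_force: [-0.9, 0.0, 0.1]
gripper_width: 85.4
gripper_force: 0.0
```

Emit:
apply_moves([
  [-1,[1.4,3.8,0],0],
  [-1,[1.4,3.8,0],0],
  [-1,[1.4,3.8,0],0],
  [-1,[1.4,3.8,0],0],
  [-1,[1.4,3.8,0],0],
  [-1,[1.4,3.8,0],0],
  [-1,[1.4,3.8,0],0],
  [-1,[1.4,3.8,0],0],
  [-1,[1.4,3.8,0],0],
  [-1,[1.4,3.8,0],0],
  [-1,[1.4,3.8,0],0],
  [-1,[1.4,3.8,0],0],
])

```text
time: 3.25
tcp_pos: [583.3, -378.1, 231.4]
tool_rot: [0.0, 0.659, 0.752, -0.0]
contact_force: [-0.4, -1.0, 0.4]
gripper_width: 85.6
gripper_force: 0.0
```

Emit:
apply_moves([
  [-1,[3.9,0,0],0],
  [-1,[3.9,0,0],0],
  [-1,[3.9,0,0],0],
  [-1,[3.9,0,0],0],
  [-1,[3.9,0,0],0],
  [-1,[3.9,0,0],0],
  [-1,[3.9,0,0],0],
  [-1,[3.9,0,0],0],
  [-1,[3.9,0,0],0],
  [-1,[3.9,0,0],0],
  [-1,[3.9,0,0],0],
  [-1,[3.9,0,0],0],
  [-1,[3.9,0,0],0],
  [-1,[3.9,0,0],0],
  [-1,[3.9,0,0],0],
  [-1,[3.9,0,0],0],
  [-1,[3.9,0,0],0],
  [-1,[3.5,0,0],0],
  [-1,[0,0,0],0],
  [-1,[0,0,0],0],
])

```text
time: 4.92
tcp_pos: [488.3, 314.6, 231.1]
tool_rot: [-0.0, 0.657, 0.754, 0.0]
contact_force: [1.1, -1.1, -0.6]
gripper_width: 85.3
gripper_force: 0.0
```

```bash
cat > to.py <<'E'
import sys
from h import *
# usage: x y z yaw -> remaining shift in tool axes (cm), turn
x,y,z,yaw=map(float,sys.argv[1:5]);o=manip.get_obs();q=o["tool_rot"];R=cv2.Rodrigues(np.zeros(3))[0]
from scipy.spatial.transform import Rotation as Ro
M=Ro.from_quat([q[1],q[2],q[3],q[0]]).as_matrix();ps=np.arctan2(M[1,0],M[0,0])
print("t",round(o["time"],2),"tcp",np.round(o["tcp_pos"],1),"yaw",round(ps,4),"tilt",np.round(M[:2,2],4),"F",np.round(o["contact_force"],1),"w",round(o["gripper_width"],1))
print("shift cm",np.round(M.T@(np.array([x,y,z])-o["tcp_pos"])/10,2),"turn",round(ps-yaw,4))
E
python3 to.py 492.8 328 70 1.704
```

```text
t 4.92 tcp [488.3 314.6 231.1] yaw 1.7072 tilt [-0.0006  0.0005] F [ 1.1 -1.1 -0.6] w 85.3
shift cm [ 1.25  0.64 16.11] turn 0.0032
```

Emit:
apply_moves([
  [-1,[1.25,0.65,0],0.003],
  [-1,[0,0,4],0],
  [-1,[0,0,4],0],
  [-1,[0,0,3.5],0],
  [-1,[0,0,2.5],0],
  [-1,[0,0,1.4],0],
  [-1,[0,0,0.5],0],
  [-1,[0,0,0],0],
  [-1,[0,0,0],0],
])

```text
time: 5.67
tcp_pos: [494.8, 326.0, 73.6]
tool_rot: [0.0, 0.66, 0.751, 0.001]
contact_force: [-0.4, -0.5, 0.7]
gripper_width: 85.3
gripper_force: 0.0
```

```bash
python3 to.py 492.8 328 72 1.704; python3 - <<'E'
from h import *
p=manip.read_camera("scene");cv2.imwrite("pics/s1.png",cv2.resize(p["color"][100:260,340:540],None,fx=3,fy=3,interpolation=cv2.INTER_CUBIC))
E
```

```text
t 5.67 tcp [494.8 326.   73.6] yaw 1.7002 tilt [0.0013 0.0008] F [-0.4 -0.5  0.7] w 85.3
shift cm [ 0.22 -0.17  0.16] turn -0.0038
```

View pics/s1.png

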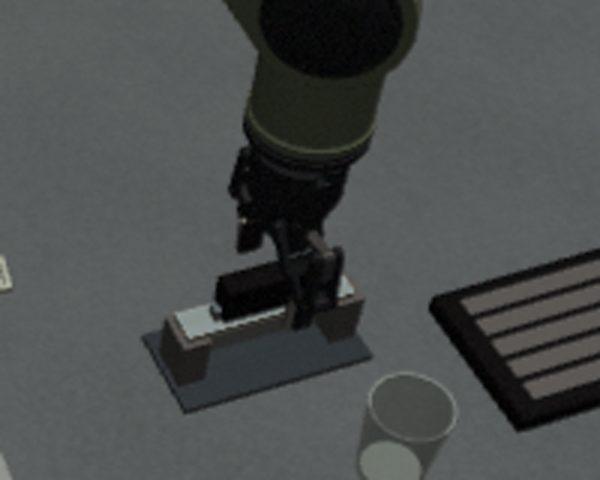

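```bash
python3 - <<'E'
from h import *
p=manip.read_camera("scene")
print(ray(p,(428.7,200.7),64), proj(p,(492.8,328,64)))
c=lambda X:(np.array(proj(p,X))-[340,100])*3
a=.133
for n,l in dict(flange=(0,0,64),fl_ep=(0,78,64),fl_em=(0,-78,64),grip_p=(0,45,102),grip_m=(0,-45,102),front_finger=(45,0,85),back_finger=(-45,0,85)).items():
    x,y,z=l;print(n,c((492.8+x*np.cos(a)-y*np.sin(a),328+x*np.sin(a)+y*np.cos(a),z)))
E
```

```text
[491.21692887 328.74289445  64.        ] [428.61641566 201.20087366]
flange [265.84924697 303.60262097]
fl_ep [348.40044082 281.4287285 ]
fl_em [181.328757   326.30548168]
grip_p [321.78013258 260.21415732]
grip_m [223.25902956 286.28018056]
front_finger [293.88160208 325.5669227 ]
back_finger [246.45734255 249.87990051]
```

The picture shows the fingers straddling the grip. The front finger's tip is at about (300,325) and the rear finger at (247,245), as projected. I'll correct by 2 mm and close.

Emit:
apply_moves([
  [-1,[0.2,-0.15,0.1],-0.004],
  [-1,[0,0,0],0],
  [1,[0,0,0],0],
  [1,[0,0,0],0],
  [1,[0,0,0],0],
  [1,[0,0,0],0],
  [1,[0,0,0],0],
  [1,[0,0,0],0],
  [1,[0,0,0],0],
  [1,[0,0,0],0],
  [1,[0,0,0],0],
  [1,[0,0,0],0],
])

```text
time: 6.77
tcp_pos: [492.4, 327.7, 71.5]
tool_rot: [0.0, 0.658, 0.753, 0.0]
contact_force: [-0.2, -0.5, 6.8]
gripper_width: 23.4
gripper_force: 59.6
```

```bash
python3 to.py 492.8 328 72 1.704
```

```text
t 6.77 tcp [492.4 327.7  71.5] yaw 1.7047 tilt [0.0002 0.0001] F [-0.2 -0.5  6.8] w 23.4
shift cm [ 0.03  0.05 -0.05] turn 0.0007
```

Emit:
apply_moves([
  [1,[0,0,-0.5],0],
  [1,[0,0,-1],0],
  [1,[0,0,-2],0],
  [1,[0,0,-3],0],
  [1,[0,0,-3],0],
  [1,[0,0,-1],0],
  [1,[0,0,0],0],
])

```text
time: 7.35
tcp_pos: [493.2, 328.4, 179.4]
tool_rot: [0.001, 0.658, 0.753, 0.002]
contact_force: [0.1, -0.0, -2.6]
gripper_width: 23.2
gripper_force: 59.3
```

```bash
python3 to.py 676 -48 176 1.698
```

```text
t 7.35 tcp [493.2 328.4 179.4] yaw 1.7046 tilt [0.0036 0.0024] F [ 0.1 -0.  -2.6] w 23.2
shift cm [-39.74  13.1    0.31] turn 0.0066
```

Emit:
apply_moves([
  [1,[-1.5,0.5,0],0.0066],
  [1,[-3,1,0],0],
  [1,[-3,1,0],0],
  [1,[-3,1,0],0],
  [1,[-3,1,0],0],
  [1,[-3,1,0],0],
  [1,[-3,1,0],0],
  [1,[-3,1,0],0],
  [1,[-3,1,0],0],
  [1,[-3,1,0],0],
  [1,[-3,1,0],0],
  [1,[-3,1,0],0],
  [1,[-3,1,0],0],
  [1,[-1.7,0.5,0],0],
  [1,[-0.5,0.1,0],0],
  [1,[0,0,0],0],
  [1,[0,0,0],0],
])

```text
time: 8.77
tcp_pos: [672.0, -48.6, 175.2]
tool_rot: [-0.001, 0.66, 0.751, -0.0]
contact_force: [0.7, 0.2, -2.7]
gripper_width: 23.2
gripper_force: 59.2
```

```bash
python3 to.py 676 -48 120 1.698; python3 - <<'E'
from h import *
p=manip.read_camera("scene");cv2.imwrite("pics/s2.png",cv2.resize(p["color"][100:340,180:440],None,fx=2.4,fy=2.4,interpolation=cv2.INTER_CUBIC))
E
```

```text
t 8.77 tcp [672.  -48.6 175.2] yaw 1.6987 tilt [-0.0016  0.0007] F [ 0.7  0.2 -2.7] w 23.2
shift cm [0.   0.41 5.52] turn 0.0007
```

View pics/s2.png

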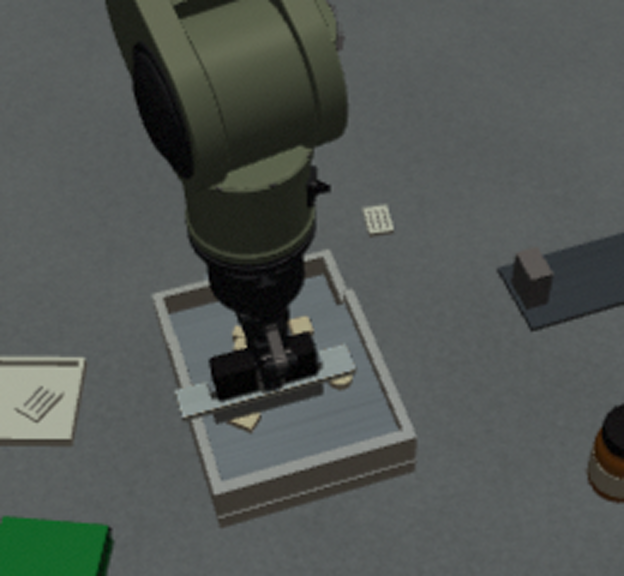

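The scraper is held level above the plate. Blade at crop (265,390), slab at (247,422); the difference is parallax. I'll descend and feel for the plate.

Emit:
apply_moves([
  [1,[0,0.4,1],0],
  [1,[0,0,2],0],
  [1,[0,0,1.5],0],
  [1,[0,0,0.7],0],
  [1,[0,0,0.3],0],
  [1,[0,0,0],0],
  [1,[0,0,0],0],
])

```text
time: 9.4
tcp_pos: [677.0, -48.6, 121.9]
tool_rot: [0.0, 0.661, 0.751, 0.0]
contact_force: [0.5, -0.0, -3.3]
gripper_width: 23.0
gripper_force: 59.2
```

Emit:
apply_moves([
  [1,[0,0,0.2],0],
  [1,[0,0,0.2],0],
  [1,[0,0,0.2],0],
  [1,[0,0,0],0],
  [1,[0,0,0],0],
])

```text
time: 9.82
tcp_pos: [676.7, -49.0, 115.3]
tool_rot: [-0.0, 0.661, 0.751, 0.0]
contact_force: [-0.5, -0.6, -2.5]
gripper_width: 23.5
gripper_force: 59.2
```

Emit:
apply_moves([
  [1,[0,0,0.2],0],
  [1,[0,0,0],0],
  [1,[0,0,0],0],
])

```text
time: 10.07
tcp_pos: [676.6, -48.9, 113.2]
tool_rot: [-0.0, 0.661, 0.751, -0.0]
contact_force: [0.0, -0.2, -3.0]
gripper_width: 23.0
gripper_force: 59.2
```

Emit:
apply_moves([
  [1,[0,0,0.2],0],
  [1,[0,0,0.1],0],
  [1,[0,0,0],0],
  [1,[0,0,0],0],
])

```text
time: 10.4
tcp_pos: [676.6, -49.0, 110.2]
tool_rot: [-0.0, 0.661, 0.751, -0.0]
contact_force: [-0.7, -0.9, -2.9]
gripper_width: 23.3
gripper_force: 59.2
```

Emit:
apply_moves([
  [1,[0,0,0.2],0],
  [1,[0,0,0],0],
  [1,[0,0,0],0],
])

```text
time: 10.65
tcp_pos: [676.6, -49.0, 108.2]
tool_rot: [-0.0, 0.661, 0.751, -0.0]
contact_force: [-0.3, 0.5, -2.6]
gripper_width: 23.4
gripper_force: 59.2
```

Emit:
apply_moves([
  [1,[0,0,0.2],0],
  [1,[0,0,0],0],
  [1,[0,0,0],0],
])

```text
time: 10.9
tcp_pos: [676.6, -49.0, 106.2]
tool_rot: [-0.0, 0.661, 0.751, -0.0]
contact_force: [-0.0, -0.7, -2.8]
gripper_width: 23.3
gripper_force: 59.2
```

Emit:
apply_moves([
  [1,[0,0,0.2],0],
  [1,[0,0,0],0],
  [1,[0,0,0],0],
])

```text
time: 11.15
tcp_pos: [676.6, -49.0, 104.2]
tool_rot: [-0.0, 0.661, 0.751, -0.0]
contact_force: [0.3, -0.3, -2.2]
gripper_width: 23.4
gripper_force: 59.2
```

Emit:
apply_moves([
  [1,[0,0,0.2],0],
  [1,[0,0,0],0],
  [1,[0,0,0],0],
])

```text
time: 11.4
tcp_pos: [676.6, -49.0, 102.1]
tool_rot: [-0.0, 0.661, 0.751, -0.0]
contact_force: [-0.3, 0.5, -2.4]
gripper_width: 23.2
gripper_force: 59.2
```

Emit:
apply_moves([
  [1,[0,0,0.15],0],
  [1,[0,0,0],0],
  [1,[0,0,0],0],
])

```text
time: 11.65
tcp_pos: [676.6, -48.9, 100.7]
tool_rot: [-0.0, 0.661, 0.751, -0.0]
contact_force: [0.0, 0.8, -2.7]
gripper_width: 23.5
gripper_force: 59.2
```

Emit:
apply_moves([
  [1,[0,0,0.2],0],
  [1,[0,0,0],0],
  [1,[0,0,0],0],
])

```text
time: 11.9
tcp_pos: [676.6, -49.0, 98.7]
tool_rot: [-0.0, 0.661, 0.751, -0.0]
contact_force: [-1.3, -0.4, -2.5]
gripper_width: 23.2
gripper_force: 59.2
```

Emit:
apply_moves([
  [1,[0,0,0.15],0],
  [1,[0,0,0],0],
  [1,[0,0,0],0],
])

```text
time: 12.15
tcp_pos: [676.6, -48.9, 97.2]
tool_rot: [-0.0, 0.661, 0.751, -0.0]
contact_force: [-0.0, -0.8, -1.3]
gripper_width: 23.2
gripper_force: 59.2
```

Emit:
apply_moves([
  [1,[0,0,0.15],0],
  [1,[0,0,0],0],
  [1,[0,0,0],0],
])

```text
time: 12.4
tcp_pos: [676.7, -48.9, 95.7]
tool_rot: [-0.0, 0.661, 0.751, -0.0]
contact_force: [0.3, 0.1, -2.5]
gripper_width: 23.2
gripper_force: 59.2
```

Emit:
apply_moves([
  [1,[0,0,0.15],0],
  [1,[0,0,0],0],
  [1,[0,0,0],0],
])

```text
time: 12.65
tcp_pos: [676.7, -49.0, 94.2]
tool_rot: [-0.0, 0.661, 0.751, -0.0]
contact_force: [-0.3, -0.3, -2.8]
gripper_width: 23.0
gripper_force: 59.3
```

Emit:
apply_moves([
  [1,[0,0,0.15],0],
  [1,[0,0,0],0],
  [1,[0,0,0],0],
])

```text
time: 12.9
tcp_pos: [676.8, -48.9, 92.9]
tool_rot: [0.0, 0.661, 0.751, 0.0]
contact_force: [-0.1, 0.3, 0.1]
gripper_width: 23.1
gripper_force: 59.6
```

Emit:
apply_moves([
  [1,[0,0,0.07],0],
  [1,[0,0,0],0],
  [1,[0,0,0],0],
])

```text
time: 13.15
tcp_pos: [676.8, -48.9, 92.2]
tool_rot: [0.0, 0.661, 0.751, 0.0]
contact_force: [0.3, 0.6, 1.3]
gripper_width: 23.4
gripper_force: 59.7
```

Emit:
apply_moves([
  [1,[0,-0.2,0],0],
  [1,[0,-0.4,0],0],
  [1,[0,-0.5,0],0],
  [1,[0,-0.5,0],0],
  [1,[0,-0.5,0],0],
])

```text
time: 13.57
tcp_pos: [655.3, -51.7, 92.2]
tool_rot: [0.0, 0.661, 0.751, 0.0]
contact_force: [1.7, 0.2, 1.7]
gripper_width: 23.4
gripper_force: 59.7
```

Emit:
apply_moves([
  [1,[0,-0.5,0],0],
  [1,[0,-0.5,0],0],
  [1,[0,-0.5,0],0],
  [1,[0,-0.5,0],0],
  [1,[0,-0.5,0],0],
  [1,[0,-0.5,0],0],
  [1,[0,-0.5,0],0],
  [1,[0,-0.5,0],0],
  [1,[0,-0.5,0],0],
  [1,[0,-0.5,0],0],
])

```text
time: 14.4
tcp_pos: [605.8, -58.0, 92.1]
tool_rot: [0.0, 0.661, 0.751, 0.0]
contact_force: [1.3, -0.2, 2.2]
gripper_width: 23.0
gripper_force: 59.7
```

Emit:
apply_moves([
  [1,[0,-0.5,0],0],
  [1,[0,-0.5,0],0],
  [1,[0,-0.5,0],0],
  [1,[0,-0.5,0],0],
  [1,[0,-0.5,0],0],
  [1,[0,-0.5,0],0],
  [1,[0,-0.5,0],0],
  [1,[0,-0.5,0],0],
  [1,[0,-0.5,0],0],
  [1,[0,-0.5,0],0],
])

```text
time: 15.23
tcp_pos: [556.2, -64.4, 92.1]
tool_rot: [-0.0, 0.661, 0.751, 0.0]
contact_force: [1.3, -0.1, 2.2]
gripper_width: 23.5
gripper_force: 59.8
```

```bash
python3 - <<'E'
from h import *
S=np.array([607.464,-23.326]);a=.127
o=manip.get_obs();X=np.array(o["tcp_pos"])[:2]-S;c,s=np.cos(a),np.sin(a);print("local",c*X[0]+s*X[1],-s*X[0]+c*X[1])
p=manip.read_camera("scene");cv2.imwrite("pics/s3.png",cv2.resize(p["color"][170:330,220:370],None,fx=3.5,fy=3.5,interpolation=cv2.INTER_CUBIC))
E
```

```text
local -56.08616403446977 -34.260352730119294
```

View pics/s3.png

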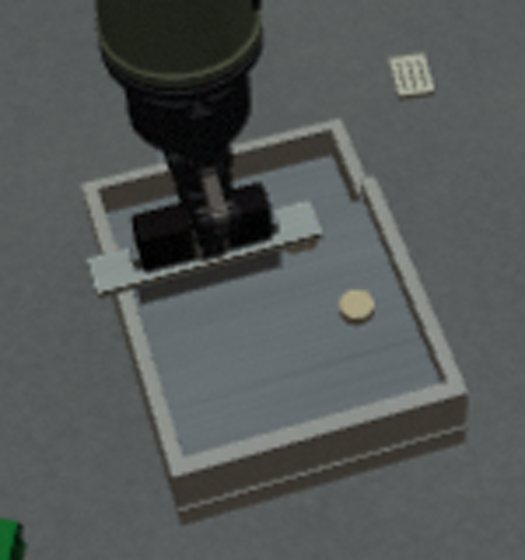

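The plate behind the blade is clean. The disc (357,305) and the lump at the blade's right end (300,245) are left for the second wipe.

Emit:
apply_moves([
  [1,[0,-0.5,0],0],
  [1,[0,-0.5,0],0],
  [1,[0,-0.5,0],0],
  [1,[0,-0.5,0],0],
  [1,[0,-0.5,0],0],
  [1,[0,-0.4,0],0],
  [1,[0,-0.3,0],0],
  [1,[0,0,0],0],
  [1,[0,0,0],0],
])

```text
time: 16.03
tcp_pos: [524.4, -68.5, 92.0]
tool_rot: [-0.0, 0.661, 0.751, -0.0]
contact_force: [-1.9, -0.2, 2.3]
gripper_width: 23.7
gripper_force: 59.8
```

Emit:
apply_moves([
  [1,[0,0,-0.3],0],
  [1,[0,0,-1],0],
  [1,[0,0,-2],0],
  [1,[0,2,-2],0],
  [1,[0,3,0],0],
  [1,[0,3,0],0],
  [1,[0,2,0],0],
  [1,[0,0,0],0],
  [1,[0,0,0],0],
])

```text
time: 16.78
tcp_pos: [624.5, -55.1, 145.2]
tool_rot: [-0.0, 0.66, 0.751, 0.0]
contact_force: [-0.4, 1.2, -3.2]
gripper_width: 23.2
gripper_force: 59.8
```

```bash
python3 - <<'E'
from h import *
p=manip.read_camera("scene");cv2.imwrite("pics/s4.png",cv2.resize(p["color"][170:330,220:370],None,fx=3.5,fy=3.5,interpolation=cv2.INTER_CUBIC))
S=np.array([607.464,-23.326]);a=.127;c,s=np.cos(a),np.sin(a)
print(S+[c*65-s*33,s*65+c*33])
E
python3 to.py 667.8 17.6 140 1.698
```

```text
[667.7607687   17.64105608]
t 16.83 tcp [623.8 -55.5 145.2] yaw 1.6984 tilt [-0.0008  0.0003] F [-0.9 -0.3 -2.5] w 23.0
shift cm [6.69 5.3  0.52] turn 0.0004
```

View pics/s4.png

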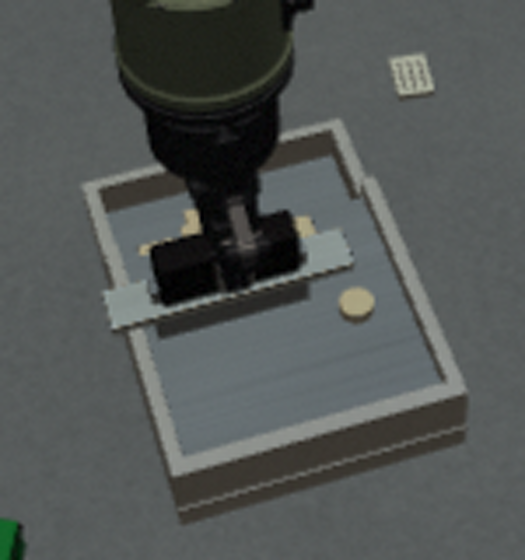

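Emit:
apply_moves([
  [1,[1.2,1,0],0],
  [1,[2,1.6,0],0],
  [1,[2,1.6,0],0],
  [1,[1.3,1,0],0],
  [1,[0.2,0.1,0],0],
  [1,[0,0,1],0],
  [1,[0,0,2],0],
  [1,[0,0,1.2],0],
  [1,[0,0,0.4],0],
  [1,[0,0,0.2],0],
  [1,[0,0,0],0],
  [1,[0,0,0],0],
])

```text
time: 17.83
tcp_pos: [668.4, 17.3, 97.7]
tool_rot: [0.0, 0.661, 0.751, 0.0]
contact_force: [-1.0, 0.3, -2.8]
gripper_width: 23.2
gripper_force: 59.9
```

```bash
python3 to.py 667.8 17.6 92.2 1.698
```

```text
t 17.83 tcp [668.4  17.3  97.7] yaw 1.6979 tilt [0.0006 0.0001] F [-1.   0.3 -2.8] w 23.2
shift cm [ 0.04 -0.06  0.55] turn -0.0001
```

Emit:
apply_moves([
  [1,[0,0,0.2],0],
  [1,[0,0,0.1],0],
  [1,[0,0,0.1],0],
  [1,[0,0,0.1],0],
  [1,[0,0,0.05],0],
  [1,[0,0,0],0],
  [1,[0,0,0],0],
])

```text
time: 18.42
tcp_pos: [668.4, 17.5, 91.9]
tool_rot: [0.0, 0.661, 0.751, 0.0]
contact_force: [0.8, -0.4, 3.8]
gripper_width: 22.7
gripper_force: 60.5
```

Emit:
apply_moves([
  [1,[0,-0.2,0],0],
  [1,[0,-0.4,0],0],
  [1,[0,-0.5,0],0],
  [1,[0,-0.5,0],0],
  [1,[0,-0.5,0],0],
  [1,[0,-0.5,0],0],
  [1,[0,-0.5,0],0],
  [1,[0,-0.5,0],0],
])

```text
time: 19.08
tcp_pos: [631.9, 12.8, 91.7]
tool_rot: [0.0, 0.661, 0.751, 0.0]
contact_force: [2.6, 0.6, 3.6]
gripper_width: 22.7
gripper_force: 60.6
```

Emit:
apply_moves([
  [1,[0,-0.5,-0.03],0],
  [1,[0,-0.5,-0.04],0],
  [1,[0,-0.5,0],0],
  [1,[0,-0.5,0],0],
  [1,[0,-0.5,0],0],
  [1,[0,-0.5,0],0],
  [1,[0,-0.5,0],0],
  [1,[0,-0.5,0],0],
  [1,[0,-0.5,0],0],
  [1,[0,-0.5,0],0],
  [1,[0,-0.5,0],0],
  [1,[0,-0.5,0],0],
])

```text
time: 20.08
tcp_pos: [572.5, 5.3, 92.3]
tool_rot: [-0.0, 0.661, 0.751, 0.0]
contact_force: [1.5, 0.3, 2.6]
gripper_width: 22.9
gripper_force: 60.5
```

Emit:
apply_moves([
  [1,[0,-0.5,0],0],
  [1,[0,-0.5,0],0],
  [1,[0,-0.5,0],0],
  [1,[0,-0.5,0],0],
  [1,[0,-0.5,0],0],
  [1,[0,-0.5,0],0],
  [1,[0,-0.5,0],0],
  [1,[0,-0.5,0],0],
  [1,[0,-0.5,0],0],
  [1,[0,-0.4,0],0],
  [1,[0,-0.3,0],0],
  [1,[0,0,0],0],
  [1,[0,0,0],0],
])

```text
time: 21.17
tcp_pos: [520.9, -1.4, 92.2]
tool_rot: [-0.0, 0.661, 0.751, -0.0]
contact_force: [-2.4, -0.3, 2.6]
gripper_width: 22.8
gripper_force: 60.5
```

```bash
python3 to.py 514.6 0.1 92.2 1.698;python3 - <<'E'
from h import *
S=np.array([607.464,-23.326]);a=.127
o=manip.get_obs();X=np.array(o["tcp_pos"])[:2]-S;c,s=np.cos(a),np.sin(a);print("local",c*X[0]+s*X[1],-s*X[0]+c*X[1])
E
```

```text
t 21.17 tcp [520.9  -1.4  92.2] yaw 1.6981 tilt [-0.0009 -0.0003] F [-2.4 -0.3  2.6] w 22.8
shift cm [ 0.23 -0.61  0.  ] turn 0.0001
local -83.09197189662972 32.69753371556551
```

Emit:
apply_moves([
  [1,[0,-0.3,0],0],
  [1,[0,-0.2,0],0],
  [1,[0,0,0],0],
  [1,[0,0,0],0],
])

```text
time: 21.5
tcp_pos: [516.2, -1.9, 92.3]
tool_rot: [-0.0, 0.661, 0.751, -0.0]
contact_force: [-1.3, -0.1, 1.7]
gripper_width: 23.1
gripper_force: 60.5
```

Emit:
apply_moves([
  [1,[0,0,-0.3],0],
  [1,[0,0,-1],0],
  [1,[0,0,-2],0],
  [1,[0,0,-3],0],
  [1,[1.5,0,-2],0],
  [1,[3,0,0],0],
  [1,[3,0,0],0],
  [1,[3,0,0],0],
  [1,[3,0,0],0],
  [1,[3,0,0],0],
  [1,[3,0,0],0],
  [1,[1.5,0,0],0],
  [1,[0,0,0],0],
  [1,[0,0,0],0],
])

```text
time: 22.67
tcp_pos: [489.4, 207.0, 175.8]
tool_rot: [-0.0, 0.66, 0.751, -0.0]
contact_force: [0.5, 0.3, -2.6]
gripper_width: 23.3
gripper_force: 60.0
```

```bash
python3 to.py 492.4 327.7 180 1.7047; python3 - <<'E'
from h import *
ims=[]
for n,(r,c) in dict(top=(150,305),scene=(185,230)).items():
    p=manip.read_camera(n);ims.append(cv2.resize(p["color"][r:r+180,c:c+135],None,fx=2.9,fy=2.9,interpolation=cv2.INTER_CUBIC))
cv2.imwrite("pics/c5.png",np.hstack(ims))
E
```

```text
t 22.67 tcp [489.4 207.  175.8] yaw 1.6999 tilt [-0.0002  0.    ] F [ 0.5  0.3 -2.6] w 23.3
shift cm [11.93  1.85 -0.42] turn -0.0048
```

View pics/c5.png

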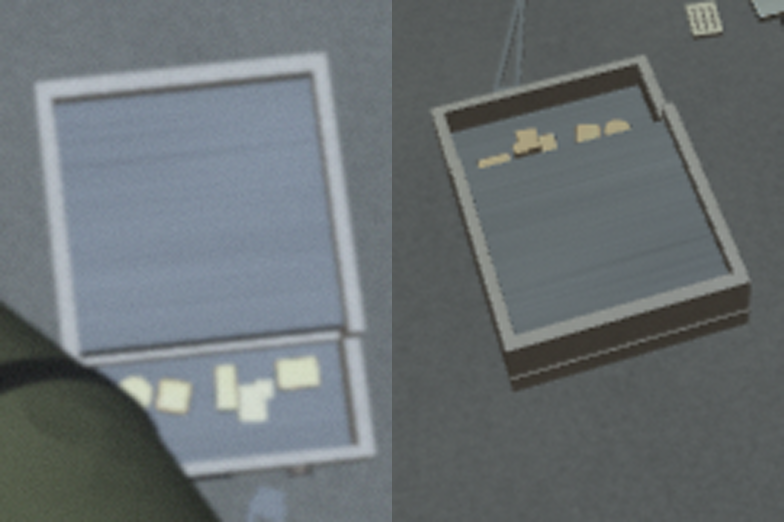

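All five chips lie in the trough (top view: beyond the edge strip, crop (135,390) to (298,372)), and the plate is clean. I'm returning the scraper.

Emit:
apply_moves([
  [1,[1.5,0.2,0],-0.0048],
  [1,[3,0.4,0],0],
  [1,[3,0.5,0],0],
  [1,[2.5,0.4,0],0],
  [1,[1.5,0.3,0],0],
  [1,[0.4,0.05,0],0],
  [1,[0,0,0],0],
  [1,[0,0,0],0],
  [1,[0,0,0],0],
])

```text
time: 23.52
tcp_pos: [493.0, 325.0, 175.3]
tool_rot: [0.0, 0.66, 0.752, -0.0]
contact_force: [-0.2, -0.1, -1.9]
gripper_width: 23.2
gripper_force: 60.0
```

```bash
python3 to.py 492.4 327.7 72.5 1.7047; python3 - <<'E'
from h import *
p=manip.read_camera("scene");cv2.imwrite("pics/s6.png",cv2.resize(p["color"][90:250,340:540],None,fx=3,fy=3,interpolation=cv2.INTER_CUBIC))
a=.134;c=lambda X:np.round((np.array(proj(p,X))-[340,90])*3)
t=manip.get_obs()["tcp_pos"]
for y in(78,-78):print(c((t[0]+15*np.cos(a)-y*np.sin(a),t[1]+15*np.sin(a)+y*np.cos(a),t[2]-7.5)))
E
```

```text
t 23.52 tcp [493.  325.  175.3] yaw 1.7012 tilt [ 0.    -0.001] F [-0.2 -0.1 -1.9] w 23.2
shift cm [ 0.28 -0.02 10.28] turn -0.0035
[379. 237.]
[200. 284.]
```

View pics/s6.png

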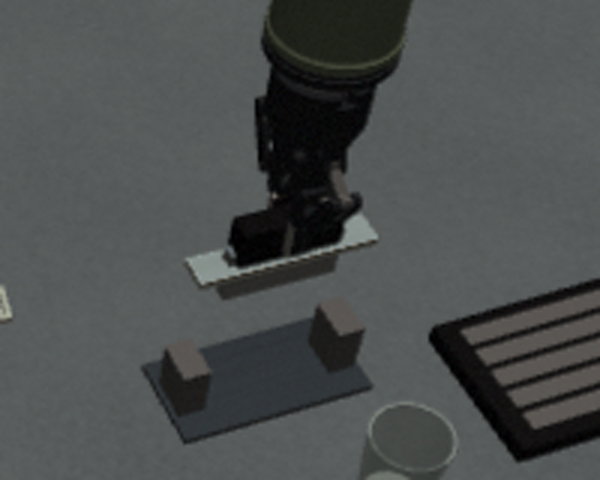

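The flange's front corners are seen at (379,240) and (203,286), as predicted, so the scraper hasn't slipped. Lowering it onto the posts.

Emit:
apply_moves([
  [1,[0.28,0,0],-0.0035],
  [1,[0,0,2],0],
  [1,[0,0,3],0],
  [1,[0,0,2.5],0],
  [1,[0,0,1.5],0],
  [1,[0,0,0.7],0],
  [1,[0,0,0.2],0],
  [1,[0,0,0],0],
  [1,[0,0,0],0],
  [1,[0,0,0],0],
])

```text
time: 24.4
tcp_pos: [492.6, 329.9, 77.4]
tool_rot: [0.0, 0.658, 0.753, 0.001]
contact_force: [-1.0, -0.8, -2.7]
gripper_width: 23.3
gripper_force: 59.9
```

```bash
python3 to.py 492.4 327.7 71.5 1.7047
```

```text
t 24.4 tcp [492.6 329.9  77.4] yaw 1.7063 tilt [0.0013 0.0009] F [-1.  -0.8 -2.7] w 23.3
shift cm [-0.21 -0.05  0.59] turn 0.0016
```

Emit:
apply_moves([
  [1,[-0.2,-0.05,0.2],0.0015],
  [1,[0,0,0.15],0],
  [1,[0,0,0.1],0],
  [1,[0,0,0],0],
  [1,[0,0,0],0],
  [1,[0,0,0],0],
])

```text
time: 24.9
tcp_pos: [491.9, 327.6, 71.9]
tool_rot: [-0.0, 0.658, 0.753, 0.0]
contact_force: [0.2, 0.9, -2.6]
gripper_width: 23.2
gripper_force: 59.9
```

Emit:
apply_moves([
  [1,[0,0,0.08],0],
  [1,[0,0,0],0],
  [1,[0,0,0],0],
])

```text
time: 25.15
tcp_pos: [491.9, 327.6, 71.4]
tool_rot: [0.0, 0.658, 0.753, 0.0]
contact_force: [-2.1, -2.0, 5.9]
gripper_width: 22.8
gripper_force: 60.9
```

```bash
python3 to.py 492.4 327.7 71.5 1.7047
```

```text
t 25.15 tcp [491.9 327.6  71.4] yaw 1.705 tilt [0.0004 0.    ] F [-2.1 -2.   5.9] w 22.8
shift cm [ 0.    0.05 -0.01] turn 0.0003
```

Emit:
apply_moves([
  [-1,[0,0,0],0],
  [-1,[0,0,0],0],
  [-1,[0,0,0],0],
  [-1,[0,0,0],0],
  [-1,[0,0,0],0],
  [-1,[0,0,0],0],
  [-1,[0,0,0],0],
  [-1,[0,0,0],0],
  [-1,[0,0,0],0],
  [-1,[0,0,0],0],
])

```text
time: 25.98
tcp_pos: [491.9, 327.5, 71.0]
tool_rot: [-0.0, 0.658, 0.753, 0.0]
contact_force: [-0.0, 0.3, 0.3]
gripper_width: 85.6
gripper_force: 0.0
```

Emit:
apply_moves([
  [-1,[0,0,-0.5],0],
  [-1,[0,0,-1.5],0],
  [-1,[0,0,-3],0],
  [-1,[0,0,-3],0],
  [-1,[0,0,-3],0],
  [-1,[0,0,-3],0],
  [-1,[-3,0,0],0],
  [-1,[-3,0,0],0],
  [-1,[-3,0,0],0],
  [-1,[-3,0,0],0],
  [-1,[-2,0,0],0],
  [-1,[0,0,0],0],
  [-1,[0,0,0],0],
  [-1,[0,0,0],0],
])

```text
time: 27.15
tcp_pos: [510.5, 189.4, 211.4]
tool_rot: [-0.0, 0.658, 0.753, 0.0]
contact_force: [0.1, 0.0, 0.8]
gripper_width: 85.2
gripper_force: 0.0
```

```bash
python3 - <<'E'
from h import *
p=manip.read_camera("scene");q=manip.read_camera("top")
a=cv2.resize(p["color"][140:310,220:490],None,fx=2.9,fy=2.9,interpolation=cv2.INTER_CUBIC)
cv2.imwrite("pics/s7.png",a)
print(proj(p,(492.8,328,64)),[d["location"] for d in manip.spot_in(p,"scraper")[:1]])
E
```

```text
[428.61641566 201.20087366] [[425.2, 200.1]]
```

View pics/s7.png

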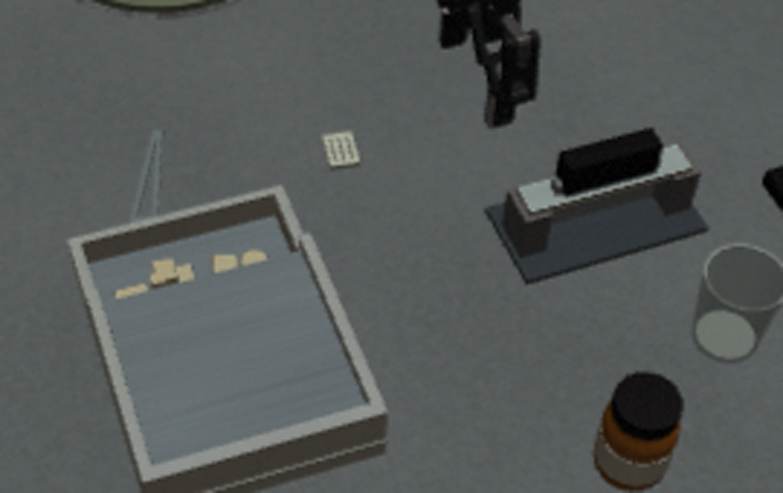

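The scraper is seated on both posts at (605,180), the chips are in the trough, and nothing else has moved.

```bash
python3 -c "
from station import manip
print(manip.hand_in())"
```

```text
the job is handed in; nothing more can be done
None
```

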